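# Shut and lock the picture case

## Task

The panel of the wooden picture case is ajar: push it down with the fingertips until it is fully shut, then set a fingertip in the slot of its cam fastener and turn it clockwise a quarter turn to the stop, so that the brass tongue lies under the steel keeper and the panel is locked. Do not turn the cam before the panel is shut, do not lift the panel any further open, and leave everything else on the table and on the case where it is; nothing needs to be gripped.

Things in the scene. Friction and masses are not known exactly. Their poses are not given: they have to be found in the camera images.
- case: Wooden transit case for bark pictures, fixed to the table: 360 mm (own x) by 380 mm (own y), 70 mm tall. Origin: centre of its underside; x points away from the robot at yaw 0, z up. A hinged plywood panel fills most of its top; shut, it is level with the rim, 70 mm above the table. Beyond the hinge a fixed ledge (case x 105 to 180 mm, top 70 mm up) carries loose things.
- panel_hinge (a point): Middle of the panel's hinge line, which runs along the case's y axis at case x = +100 mm, 65 mm above the table. The panel is 252 mm (from the hinge towards the robot) by 328 mm, 10 mm thick.
- panel (a joint): Angle of the hinged panel, rad: 0 = shut; grows as its edge near the robot lifts. Starts ajar, 0.15 to 0.38. A stiff hinge holds it where it is left; about 2 to 6 N down near the near edge moves it; at 0 it meets a hard stop.
- press (a point): A bare spot on the panel's upper face, 188 mm from the hinge and 115 mm to the +y side of the cam's axis: a good place to press the panel down. Its frame is the panel's (y along the hinge, z out of the upper face).
- cam (a joint): Rotation of the cam fastener on the panel in rad: 0 = open (slot and tongue along the hinge direction), 1.571 = locked, against a hard stop. It grows clockwise seen from above and stays where it is left (friction about 0.12 N m). It starts at 0 to 0.3.
- slot (a point): Centre of the cam fastener: on its axis, at the slot's floor, 6 mm above the panel's face, 188 mm from the hinge. A black disc 116 mm across carries two parallel orange ribs, 92 mm long, 12 thick, 20 high above the slot floor; the slot between them is 46 mm wide, open at both ends. y runs along the slot, z along the axis. At cam = 0 with the panel shut its frame is parallel to the case's.
- tongue_tip (a point): Outer end of the cam's brass tongue (18 mm wide), 84 mm from the axis towards the slot's own -y. Locked, it points to the case's -x and lies under the keeper. To turn the cam, sweep a fingertip clockwise in the slot 30 to 40 mm from the axis; the slot's end opposite the tongue is clear of the keeper.
- keeper (a point): Underside of the steel keeper, a small bridge on the rim of the case's near wall (20 mm in x, 50 mm in y), up to 84.5 mm above the table, open to the case's -y side. If the cam is turned before the panel is shut, the tongue comes down on top of it.
- glue: Bystander, not to be disturbed: white glue bottle with an orange cap, 56 mm across, 150 mm tall. Origin: centre of its underside.
- brush_cup: Bystander, not to be disturbed: empty blue cup, 76 mm across, 100 mm tall. Origin: centre of its underside.
- bowl: Bystander, not to be disturbed: wooden bowl, 150 mm across, 55 mm tall. Origin: centre of its underside.
- scissors: Bystander, not to be disturbed: black-handled scissors lying flat, 195 mm long, 10 mm thick. Origin: under the pivot; x points to the blades.
- bark_strip: Bystander, not to be disturbed: dark strip of bark, 180 x 40 x 5 mm, lying flat. Origin: centre of its underside.
- varnish: Bystander, not to be disturbed: small amber jar, 44 mm across, 60 mm tall, standing on the case's fixed far ledge. Origin: centre of its underside.
- sanding_block: Bystander, not to be disturbed: cork sanding block, 45 x 90 x 27 mm, lying on the case's fixed far ledge. Origin: centre of its underside.

How it is judged:
By the outcome, as a careful person would: the job done as asked, in the order asked, and still so for the second after the job is handed in, with the robot touching nothing.
It also fails if it takes over 51 s, if anything falls off the work surface, if the arm or the gripper's body presses on something with over 40 N, if the wrist force passes 120 N, or if a joint passes its speed limit or range.

## Robot

A 7-joint arm with a two-finger parallel gripper is mounted at the origin on the work surface. World frame = base frame: x ahead of the robot, y to its left, z up, the work surface at z = 0. Lengths are in m, angles in rad, forces in N, time in s.
With the tool pointing down it reaches from about 0.4 to 0.85 m from the base axis. Payload 10.4 kg.
Tool frame: the origin (TCP) lies midway between the tips of the shut fingers; the grasp point (between the pads) lies 19 mm behind it; x points along the fingers, y is the direction in which the jaws open and shut, and the axes are right-handed (so a half turn about x gives the same grasp; the last joint's range is limited). The gripper opens to 87 mm and grips with 3 to 60 N. Pads are 19 mm wide; open, the fingers measure 117 mm over their backs; the gripper's body (75 mm by 190 mm) begins 51 mm behind the grasp point.
Start: joints at [1.079, 0.332, -0.065, 1.46, 0.022, 1.35, -0.088], TCP at [0.282, -0.558, 0.223] pointing down, gripper open.
Joint ranges: [-2.6, 2.6], [-0.5, 2.12], [-1.47, 1.34], [0.16, 2.42], [-1.27, 4.41], [0.06, 2.06], [-2.6, 2.6]. Speed limits (rad/s): [2.22, 2.22, 2.79, 2.79, 3.14, 3.14, 3.14].

## Interface

Orientations are given as a unit quaternion [x, y, z, w].
In Python, from bench import r gives the robot as it stands.
- The arm moves only by the shell command python3 -m jog 'ROWS' [OPENING] [FORCE]. ROWS is JSON, a list of rows, each an object with "slide": the shift along the tool's x, y, z in cm, a list of three; "roll": the turn about the tool's x in degrees. A call has 1 to 5 rows; each row is the pose to reach, as a shift and turn from the pose measured when the call began, along the tool's axes at that moment; what a row does not reach only later rows make up. A row lasts 1/12 s, in which the tool goes at most 41.7 mm and 7.16 degrees, less where a joint would pass 70% of its speed; a pose out of reach is approached as far as the arm can. A call with a gripper value outside its range is refused whole. OPENING is the closure, from 0 (fully open) to 1 (shut), set as the call begins (- or left out, the last holds). The fingers move at their own pace and stop on an object; FORCE is the grip in N (left out, the last holds). Time passes only in rows, so rows that repeat a pose let the fingers close. It gives the time, the measured TCP pose, the force and the opening at its end, in the units of the state.
- r.read_state(): the state, without advancing time (a new reading comes with each control period).
- r.camera(name): name is "scene" or "top" or "wrist"; returns the picture (384x512x3 uint8, red, green, blue); there is no depth.
- r.camera_info(name): a dict with "intrinsics" (3x3 intrinsics, pixels), "R" (3x3) and "t" (3): a world point X has camera coordinates R X + t; the wrist camera has in their place "hand_eye" (4x4, takes a point from camera to tool coordinates, whose origin is the TCP and whose axes are the tool frame's). Camera axes: x right, y down, z forward; pixel columns grow to the right and rows downward; lengths in m; the calibration is good to about 2 mm. A picture is of the moment at which its call begins: read the wrist's pose just before it. camera_info takes no time and is no camera call.
- r.close_job(): hands the job in, once; it reports no verdict.
The state is a dict: "time": time; "joint_positions": joint angles; "joint_vel": joint speeds; "joint_torque": joint torques, N m; "ee_pos": TCP position; "eef_rot": TCP orientation; "ft_force": force on the tool from outside, world axes, zero at the start; "torque": the same for the moment, N m; "width": finger opening in m.
Only numpy, scipy, OpenCV 4.12 (cv2) and the standard library are available. Lean on these libraries where they do the work, as an engineer would, in place of code of your own. Each camera call takes 0.05 s, during which the arm holds its last target.

## Working session

There is one attempt and no reset: what is moved stays moved. The work goes in short steps, Python scripts to look and compute and a shell command to move; the robot and the scene stay as the last step left them, time stands still between calls to the robot, and variables do not carry over. Pictures are saved under pics/ and viewed, and the job is handed in when it is done.

```bash
ls; mkdir -p pics
python3 - <<'E'
from bench import r
import cv2
s=r.read_state(); print(s)
for n in ("scene","top","wrist"):
    im=r.camera(n); cv2.imwrite(f"pics/{n}0.png",im[:,:,::-1])
    i=r.camera_info(n); print(n,{k:(v.tolist() if hasattr(v,'tolist') else v) for k,v in i.items()})
E
```

```text
pics
{'time': 0.0, 'joint_positions': array([ 1.07940808,  0.33285591, -0.06472476,  1.46094278,  0.02162657,
        1.34991691, -0.08850804]), 'joint_vel': array([ 1.89928579e-04,  9.41279646e-05, -1.14654601e-03, -1.60864735e-03,
        1.12960094e-03, -3.10479690e-04, -2.45392386e-04]), 'joint_torque': array([-8.04805622e-04, -6.23259616e+01,  2.40376359e-02, -3.89904177e+01,
       -6.14359835e-02,  3.95519729e-02,  1.06567563e-04]), 'ee_pos': array([ 0.28219968, -0.55722148,  0.22176329]), 'eef_rot': array([-0.68762123, -0.16472525,  0.68791371, -0.16376007]), 'ft_force': array([0.00580012, 0.73545058, 0.0744318 ]), 'torque': array([ 0.01898686,  0.03497645, -0.01767272]), 'width': 0.08699654124039254}
scene {'intrinsics': [[441.73677917563805, 0.0, 259.44662235414006], [0.0, 441.73677917563805, 193.77481225624072], [0.0, 0.0, 1.0]], 'R': [[0.4662127231902806, 0.8844821725785247, 0.01835710015975558], [0.5989973132113272, -0.30032683747250616, -0.7422977902832353], [-0.6510360324138086, 0.3570645279001198, -0.6698186377030358]], 't': [-0.26819070804806566, -0.2627671747215186,
[... 159 characters left out ...]
02811204808380456, -0.9994338181062264, -0.018486643236251786], [-0.9907500087069482, 0.03031441091167481, -0.13227039252327025], [0.1327559151213825, 0.014597250312600854, -0.9910412641679437]], 't': [0.02153678734907072, 0.5539218725465148, 1.6915726207677424]}
wrist {'intrinsics': [[321.8535334258047, 0.0, 254.23971735951622], [0.0, 321.8535334258047, 189.2201016434678], [0.0, 0.0, 1.0]], 'hand_eye': [[0.001751203427537362, -0.24324888229854857, 0.9699623263545132, -0.16154488461714447], [0.9999982626278923, 0.0010455640605239634, -0.001543222922458461, -0.00024194013151490612], [-0.0006387704974728625, 0.9699633436662949, 0.24325029068009224, -0.06682117905799911], [0.0, 0.0, 0.0, 1.0]]}
```

View pics/top0.png

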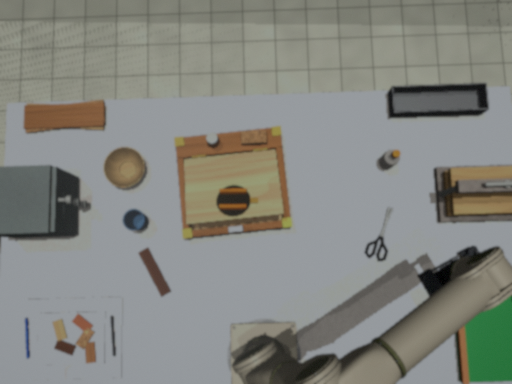

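View pics/scene0.png

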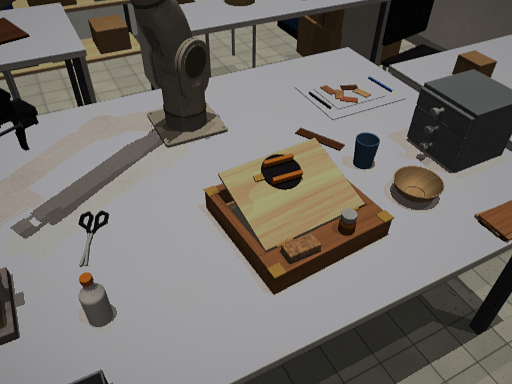

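View pics/wrist0.png

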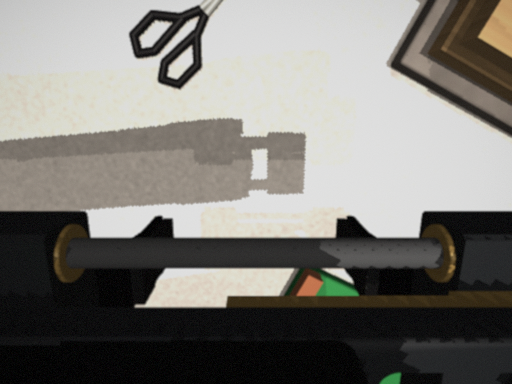

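Run:
```python
import cv2
im=cv2.imread("pics/top0.png")[115:250,160:305]; cv2.imwrite("pics/topz.png",cv2.resize(im,None,fx=5,fy=4.4,interpolation=cv2.INTER_CUBIC) if 0 else cv2.resize(im,None,fx=4.4,fy=4.4,interpolation=cv2.INTER_CUBIC))
im=cv2.imread("pics/scene0.png")[130:290,190:400]; cv2.imwrite("pics/scenez.png",cv2.resize(im,None,fx=3.7,fy=3.7,interpolation=cv2.INTER_CUBIC))
```

```text
(no output)
```

View pics/topz.png

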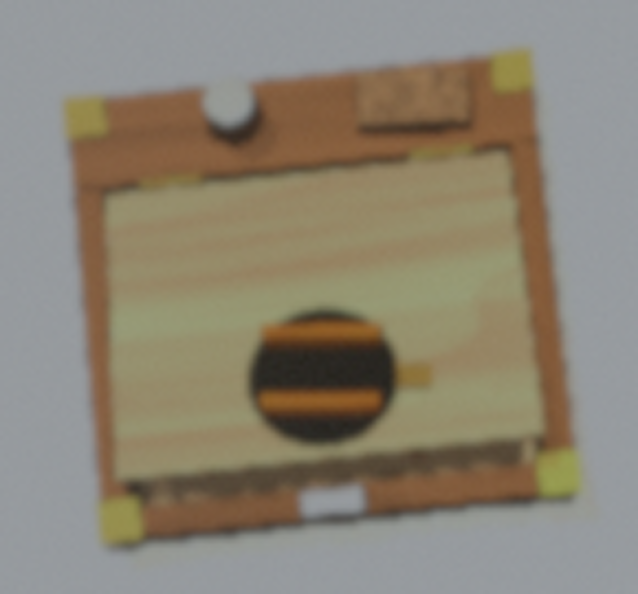

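View pics/scenez.png

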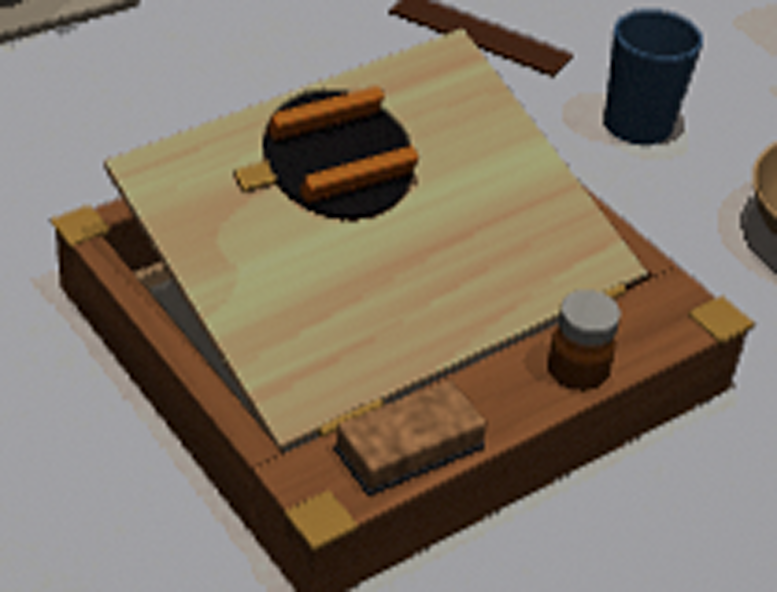

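```bash
cat > h.py <<'E'
import numpy as np, cv2
from bench import r
from scipy.spatial.transform import Rotation as Ro
def ray(n,px):
    i=r.camera_info(n); K=np.array(i["intrinsics"]);R=np.array(i["R"]);t=np.array(i["t"])
    d=R.T@np.linalg.solve(K,[px[0],px[1],1]); return -R.T@t,d/np.linalg.norm(d)
def plane(n,px,z):
    c,d=ray(n,px); return c+d*(z-c[2])/d[2]
def proj(n,X):
    i=r.camera_info(n); K=np.array(i["intrinsics"]);R=np.array(i["R"]);t=np.array(i["t"])
    p=K@(R@np.asarray(X)+t); return p[:2]/p[2]
def tri(a,b):
    (c1,d1),(c2,d2)=ray(*a),ray(*b)
    s=np.linalg.lstsq(np.c_[d1,-d2],c2-c1,rcond=None)[0]
    p,q=c1+s[0]*d1,c2+s[1]*d2; return (p+q)/2,np.linalg.norm(p-q)
E
python3 - <<'E'
from h import *
tz=lambda p:((p[0]+.5)/4.4-.5+160,(p[1]+.5)/4.4-.5+115)
sz=lambda p:((p[0]+.5)/3.7-.5+190,(p[1]+.5)/3.7-.5+130)
ob=np.array([[.18,.19],[.18,-.19],[-.18,-.19],[-.18,.19]])
P=np.array([plane("top",tz(p),.07)[:2] for p in [(65,98),(531,50),(580,494),(105,545)]])
c=P.mean(0);H=ob.T@(P-c); yaw=np.arctan2(H[0,1]-H[1,0],H[0,0]+H[1,1])
Rz=np.array([[np.cos(yaw),-np.sin(yaw)],[np.sin(yaw),np.cos(yaw)]])
print("case",c,np.degrees(yaw),"res",(P-c-ob@Rz.T).round(4).tolist())
# scene corners far: y- (312,547) ; y+ (752,325) ; near -y (52,222)
for n,p,o in [("s far-y",(312,548),ob[1]),("far+y",(753,325),ob[0]),("near-y",(52,220),ob[2])]:
    q=plane("scene",sz(p),.07)[:2]; print(n,(Rz.T@(q-c)).round(4),o)
tocase=lambda X:np.r_[Rz.T@(X[:2]-c),X[2]]
for n,a,b in [("edge+y",(115,480),(465,30)),("edge-y",(545,435),(108,163)),("disc",(323,376),(339,154)),("tongue",(432,375),(237,175))]:
    X,e=tri(("top",tz(a)),("scene",sz(b))); C=tocase(X); print(n,X.round(4),C.round(4),"err",round(e,4),"ang",np.arctan2(C[2]-.065,.1-C[0]).round(3), np.hypot(C[2]-.065,.1-C[0]).round(4))
for p in [(300,500),(366,498)]: print("keeper",tocase(plane("top",tz(p),.0845)))
print(tocase(plane("top",tz((230,100)),.13)))
s=r.read_state();print(Ro.from_quat(s['eef_rot']).as_matrix().round(3))
E
```

```text
case [0.6118295  0.09283299] 4.352677980044211 res [[0.0026, 0.0009], [0.0013, -0.0002], [-0.0018, 0.0009], [-0.0022, -0.0016]]
s far-y [ 0.1823 -0.1933] [ 0.18 -0.19]
far+y [0.1825 0.1894] [0.18 0.19]
near-y [-0.1801 -0.1923] [-0.18 -0.19]
edge+y [0.4607 0.2464 0.1441] [-0.139   0.1646  0.1441] err 0.0001 ang 0.32 0.2517
edge-y [ 0.4855 -0.0801  0.1431] [-0.1391 -0.1629  0.1431] err 0.0012 ang 0.316 0.2515
disc [0.5371 0.087  0.1285] [-0.075  -0.0002  0.1285] err 0.0019 ang 0.348 0.1862
tongue [0.534  0.0027 0.1372] [-0.0844 -0.084   0.1372] err 0.0024 ang 0.373 0.198
keeper [-0.16425155  0.03060696  0.0845    ]
keeper [-0.16814136 -0.02108375  0.0845    ]
[0.14995245 0.05187533 0.13      ]
[[-0.     0.452 -0.892]
 [ 0.001 -0.892 -0.452]
 [-1.    -0.001  0.   ]]
```

```bash
cat >> h.py <<'E'
c=np.array([0.6118,0.0928]);yaw=np.radians(4.35)
Rz=np.array([[np.cos(yaw),-np.sin(yaw)],[np.sin(yaw),np.cos(yaw)]])
def world(x,y,z): return np.r_[c+Rz@[x,y],z]
def case(X): return np.r_[Rz.T@(np.array(X[:2])-c),X[2]]
def go(x,y,z,offdeg=0):
    "offset in tool cm, and roll deg to bring tool y to case -y turned offdeg clockwise"
    s=r.read_state();M=Ro.from_quat(s['eef_rot']).as_matrix()
    d=M.T@(world(x,y,z)-s['ee_pos'])*100
    h=np.degrees(np.arctan2(M[1,1],M[0,1])); roll=(h-(-90+4.35-offdeg)+180)%360-180
    print("t",s['time'],"case",case(s['ee_pos']).round(4),"slide cm",d.round(2),"roll",round(roll,1),"F",s['ft_force'].round(1),"w",round(s['width'],3),"tilt",M[2,0].round(4))
E
python3 -c "
from h import *
go(-.082,.115,.22)"
```

```text
t 0.15 case [-0.3779 -0.6232  0.2219] slide cm [  0.25 -56.87 -55.6 ] roll 22.5 F [ 0.1 -0.4  0.4] w 0.087 tilt -1.0
```

```bash
python3 -m jog '[{"slide":[-0.3,-2.8,-2.8],"roll":5},{"slide":[-0.6,-5.6,-5.6],"roll":10},{"slide":[-0.9,-8.4,-8.3],"roll":15},{"slide":[-1.2,-11.2,-11.0],"roll":20},{"slide":[-1.5,-14,-13.7],"roll":22.5}]' 1 20; python3 -c "
from h import *
go(-.082,.115,.23)"
```

```text
time: 0.57
ee_pos: [0.3413, -0.3686, 0.237]
eef_rot: [-0.706, -0.025, 0.707, -0.025]
ft_force: [1.4, 0.2, 1.2]
width: 0.0614
t 0.5667 case [-0.3047 -0.4396  0.237 ] slide cm [  0.74 -55.57 -22.  ] roll -0.3 F [1.4 0.2 1.2] w 0.061 tilt -1.0
```

```bash
python3 -m jog '[{"slide":[0,-3.8,-1.5]},{"slide":[0,-7.6,-3]},{"slide":[0,-11.4,-4.5]},{"slide":[0,-15.2,-6]},{"slide":[0,-19,-7.5]}]';python3 -m jog '[{"slide":[0,-3.8,-1.5]},{"slide":[0,-7.6,-3]},{"slide":[0,-11.4,-4.5]},{"slide":[0,-15.2,-6]},{"slide":[0,-19,-7.5]}]'; python3 -c "
from h import *
go(-.082,.115,.20)"
```

```text
t 0.5667 case [-0.3047 -0.4396  0.237 ] slide cm [  3.74 -55.56 -22.  ] roll -0.3 F [1.4 0.2 1.2] w 0.061 tilt -1.0invalid input at $[0]: expected keys slide, roll
invalid input at $[0]: expected keys slide, roll
```

```bash
python3 -m jog '[{"slide":[0,-3.8,-1.5],"roll":0},{"slide":[0,-7.6,-3],"roll":0},{"slide":[0,-11.4,-4.5],"roll":0},{"slide":[0,-15.2,-6],"roll":0},{"slide":[0,-19,-7.5],"roll":0}]';python3 -m jog '[{"slide":[0,-3.8,-1.5],"roll":0},{"slide":[0,-7.6,-3],"roll":0},{"slide":[0,-11.4,-4.5],"roll":0},{"slide":[0,-15.2,-6],"roll":0},{"slide":[0,-19,-7.5],"roll":0}]'; python3 -c "
from h import *
go(-.082,.115,.20)"
```

```text
time: 0.98
ee_pos: [0.4026, -0.1718, 0.2371]
eef_rot: [-0.706, -0.025, 0.707, -0.025]
ft_force: [1.5, -0.8, -0.1]
width: 0.028
time: 1.4
ee_pos: [0.464, 0.025, 0.2373]
eef_rot: [-0.707, -0.025, 0.707, -0.025]
ft_force: [1.4, -0.4, 0.0]
width: 0.0017
t 1.4 case [-0.1525 -0.0564  0.2373] slide cm [  3.73 -17.17  -6.96] roll -0.3 F [ 1.4 -0.4  0. ] w 0.002 tilt -1.0
```

```bash
python3 -m jog '[{"slide":[0,-3.6,-1.5],"roll":0},{"slide":[0,-7.2,-3],"roll":0},{"slide":[0,-10.8,-4.5],"roll":0},{"slide":[0,-14.4,-6],"roll":0},{"slide":[0.2,-17.2,-7],"roll":0}]'; python3 -m jog '[{"slide":[1.5,0,0],"roll":0},{"slide":[3,0,0],"roll":0},{"slide":[4.5,0,0],"roll":0},{"slide":[5.5,0,0],"roll":0},{"slide":[6.5,0,0],"roll":0}]'; python3 -c "
from h import *
go(-.086,.115,.07)
for n in ('scene','wrist'):
  cv2.imwrite(f'pics/{n}1.png',r.camera(n)[:,:,::-1])"
```

```text
time: 1.82
ee_pos: [0.5221, 0.2046, 0.2354]
eef_rot: [0.707, 0.026, -0.707, 0.025]
ft_force: [0.6, -0.2, 0.0]
width: 0.0
time: 2.23
ee_pos: [0.5219, 0.2044, 0.1695]
eef_rot: [-0.706, -0.026, 0.707, -0.025]
ft_force: [0.2, 0.3, 0.3]
width: 0.0004
t 2.2333 case [-0.0812  0.1181  0.1695] slide cm [9.95 0.33 0.47] roll -0.2 F [0.2 0.3 0.3] w 0.0 tilt -1.0
```

View pics/scene1.png

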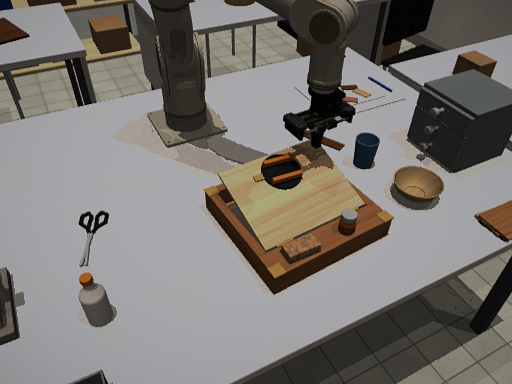

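View pics/wrist1.png

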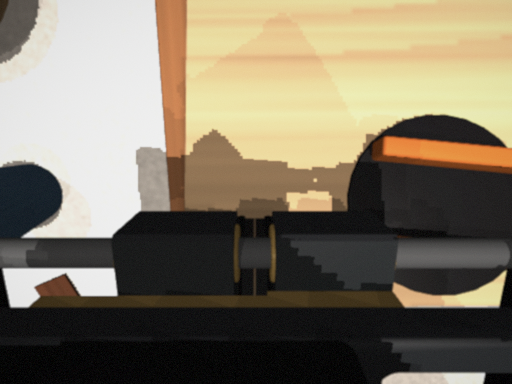

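The scene view shows the shut fingers above the bare left part of the panel (about 320,150). In the wrist view the disc (435,205) is off to the right, clear of the fingertips. I'll press down now.

```bash
python3 -m jog '[{"slide":[1.5,0.1,0.1],"roll":0},{"slide":[3,0.2,0.1],"roll":0},{"slide":[4,0.3,0.2],"roll":0},{"slide":[5,0.3,0.2],"roll":0},{"slide":[6,0.3,0.3],"roll":0}]';  python3 -m jog '[{"slide":[0.8,0,0],"roll":0},{"slide":[1.6,0,0.1],"roll":0},{"slide":[2.4,0,0.1],"roll":0},{"slide":[3,0,0.2],"roll":0},{"slide":[3.4,0,0.2],"roll":0}]';python3 -c "
from h import *
go(-.088,.115,.07)"
```

```text
time: 2.75
ee_pos: [0.5189, 0.201, 0.1092]
eef_rot: [-0.706, -0.025, 0.707, -0.025]
ft_force: [-1.8, 0.2, 4.6]
width: 0.0008
time: 3.17
ee_pos: [0.5169, 0.201, 0.0745]
eef_rot: [-0.706, -0.025, 0.707, -0.025]
ft_force: [-2.3, -0.4, 3.1]
width: 0.0007
t 3.1667 case [-0.0864  0.1151  0.0745] slide cm [0.45 0.01 0.16] roll -0.3 F [-2.3 -0.4  3.1] w 0.001 tilt -1.0
```

```bash
python3 -m jog '[{"slide":[0.2,0,0.1],"roll":0},{"slide":[0.4,0,0.1],"roll":0},{"slide":[0.5,0,0.1],"roll":0},{"slide":[0.6,0,0.1],"roll":0}]'; python3 -m jog '[{"slide":[0,0,0],"roll":0}]'
```

```text
time: 3.5
ee_pos: [0.5166, 0.201, 0.0702]
eef_rot: [0.707, 0.025, -0.706, 0.025]
ft_force: [-8.2, -5.9, 30.1]
width: 0.0005
time: 3.58
ee_pos: [0.5169, 0.201, 0.071]
eef_rot: [0.707, 0.025, -0.706, 0.025]
ft_force: [-0.4, 0.3, -0.0]
width: 0.0005
```

```bash
python3 -m jog '[{"slide":[-2,0,0],"roll":0},{"slide":[-5,0,0],"roll":0},{"slide":[-8,0,0],"roll":0},{"slide":[-11,0,0],"roll":0},{"slide":[-13,0,0],"roll":0}]'
python3 - <<'E'
from h import *
a=r.camera("top");b=r.camera("scene")
cv2.imwrite("pics/topz2.png",cv2.resize(a[115:250,160:305,::-1],None,fx=4.4,fy=4.4,interpolation=cv2.INTER_CUBIC))
cv2.imwrite("pics/scenez2.png",cv2.resize(b[130:290,190:400,::-1],None,fx=3.7,fy=3.7,interpolation=cv2.INTER_CUBIC))
cv2.imwrite("pics/wrist2.png",r.camera("wrist")[:,:,::-1])
go(-.088,.035,.2)
E
```

```text
time: 4.0
ee_pos: [0.517, 0.2013, 0.2037]
eef_rot: [0.708, 0.025, -0.706, 0.025]
ft_force: [0.9, -0.2, -0.1]
width: 0.0004
t 4.15 case [-0.086   0.1153  0.2023] slide cm [0.22 8.03 0.16] roll -0.3 F [ 0.2 -0.2  0.1] w 0.0 tilt -1.0
```

View pics/topz2.png

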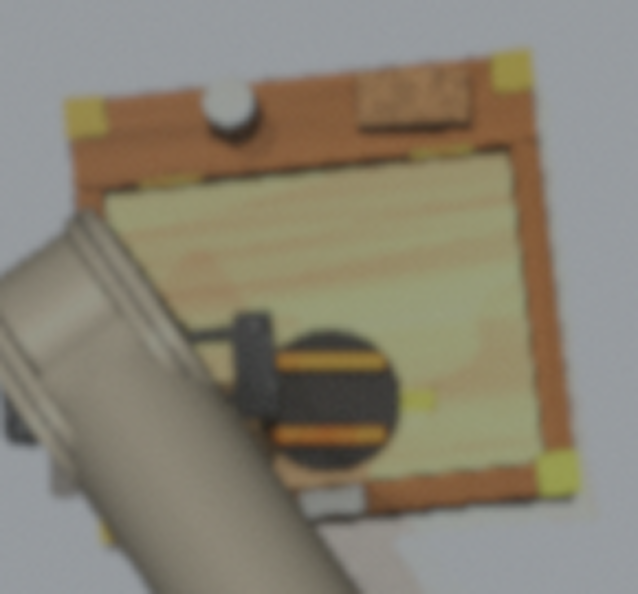

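View pics/scenez2.png

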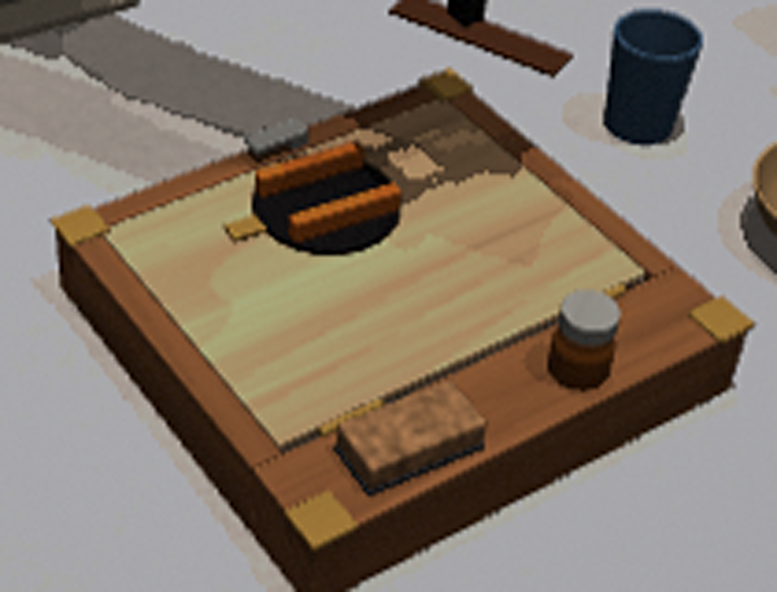

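View pics/wrist2.png

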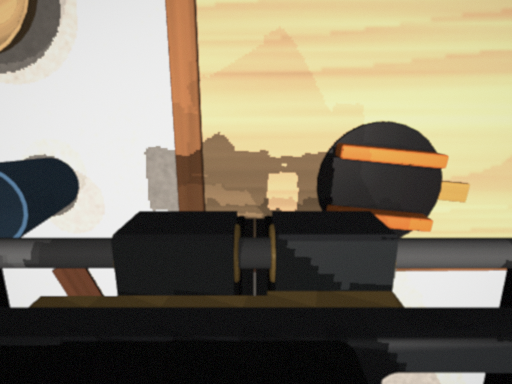

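Run:
```python
from h import *
tz=lambda p:((p[0]+.5)/4.4-.5+160,(p[1]+.5)/4.4-.5+115)
sz=lambda p:((p[0]+.5)/3.7-.5+190,(p[1]+.5)/3.7-.5+130)
p=lambda n,q,z:print(n,q,case(plane(n,(tz if n=="top" else sz)(q),z)).round(4))
p("top",(330,332),.076);p("top",(330,470),.076);p("top",(401,400),.076)
p("top",(385,361),.096);p("top",(275,361),.096);p("top",(387,433),.096);p("top",(275,434),.096);p("top",(436,400),.08)
for q in [(255,180),(363,151),(293,220),(400,191)]: p("scene",q,.096)
p("scene",(228,232),.08)
p("scene",(247,140),.0845);p("scene",(308,125),.0845)
# wrist camera
s=r.read_state();T=np.eye(4);T[:3,:3]=Ro.from_quat(s['eef_rot']).as_matrix();T[:3,3]=s['ee_pos']
i=r.camera_info("wrist");E=T@np.array(i["hand_eye"]);K=np.array(i["intrinsics"])
for q,z in [((342,151),.096),((447,161),.096),((328,213),.096),((432,226),.096),((467,191),.08)]:
    d=E[:3,:3]@np.linalg.solve(K,[*q,1]);o=E[:3,3];print("w",q,case(o+d*(z-o[2])/d[2]).round(4))
```

```text
top (330, 332) [-0.0328 -0.0054  0.076 ]
top (330, 470) [-0.1424  0.0054  0.076 ]
top (401, 400) [-0.093  -0.0561  0.076 ]
top (385, 361) [-0.0634 -0.0471  0.096 ]
top (275, 361) [-0.0542  0.0389  0.096 ]
top (387, 433) [-0.1201 -0.043   0.096 ]
top (275, 434) [-0.1116  0.0443  0.096 ]
top (436, 400) [-0.0964 -0.0837  0.08  ]
scene (255, 180) [-0.1145 -0.0502  0.096 ]
scene (363, 151) [-0.101   0.0412  0.096 ]
scene (293, 220) [-0.0607 -0.0504  0.096 ]
scene (400, 191) [-0.0467  0.0378  0.096 ]
scene (228, 232) [-0.0894 -0.0896  0.08  ]
scene (247, 140) [-0.1714 -0.0219  0.0845]
scene (308, 125) [-0.1626  0.0308  0.0845]
w (342, 151) [-0.0538  0.0429  0.096 ]
w (447, 161) [-0.0626 -0.0456  0.096 ]
w (328, 213) [-0.1079  0.0519  0.096 ]
w (432, 226) [-0.1204 -0.0404  0.096 ]
w (467, 191) [-0.0927 -0.0772  0.08  ]
```

Panel edges are flush with the rim in both views, so it is shut. The views agree on the cam axis at case (-0.087, 0) and a cam angle of about 0.1 rad. Next I'll enter the slot at its +y end.

```bash
python3 -m jog '[{"slide":[0,2.5,-0.1],"roll":0},{"slide":[0,5,-0.2],"roll":0},{"slide":[0,7,-0.3],"roll":0},{"slide":[0,8,-0.3],"roll":0},{"slide":[2,8,-0.3],"roll":0}]'; python3 -m jog '[{"slide":[2,0,0],"roll":0},{"slide":[4,0,0],"roll":0},{"slide":[5.5,0,0],"roll":0},{"slide":[6.5,0,0],"roll":0},{"slide":[7,0,0],"roll":0}]';python3 -c "
from h import *
go(-.083,.035,.082)
cv2.imwrite('pics/wrist3.png',r.camera('wrist')[:,:,::-1])
cv2.imwrite('pics/scene3.png',cv2.resize(r.camera('scene')[130:290,190:400,::-1],None,fx=3.7,fy=3.7))"
```

```text
time: 4.57
ee_pos: [0.5278, 0.1193, 0.1839]
eef_rot: [0.709, 0.024, -0.704, 0.024]
ft_force: [1.1, -0.1, 0.1]
width: 0.0002
time: 4.98
ee_pos: [0.5271, 0.1195, 0.1119]
eef_rot: [0.708, 0.024, -0.705, 0.024]
ft_force: [0.5, -0.7, -0.1]
width: 0.0008
t 4.9833 case [-0.0825  0.033   0.1119] slide cm [ 2.99 -0.2   0.07] roll -0.5 F [ 0.5 -0.7 -0.1] w 0.001 tilt -1.0
```

View pics/wrist3.png

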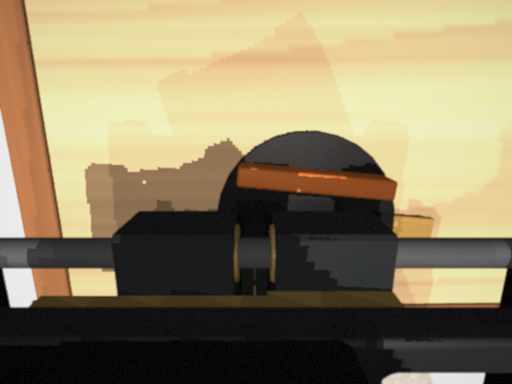

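View pics/scene3.png

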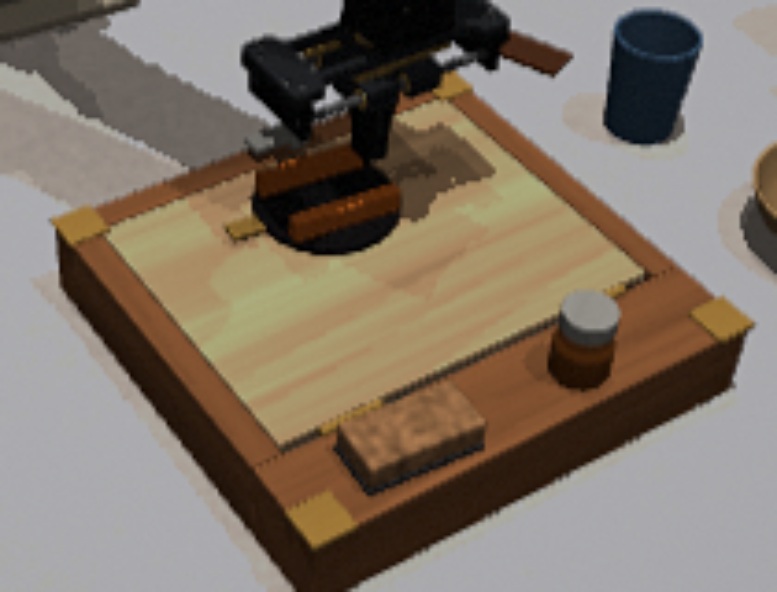

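The fingertips sit above the slot's +y end, between the ribs (wrist about 255,280; scene crop about 372,155). I'll lower them into the slot.

```bash
python3 -m jog '[{"slide":[0.8,0,0],"roll":0},{"slide":[1.6,-0.1,0],"roll":0},{"slide":[2.2,-0.1,0],"roll":0},{"slide":[2.7,-0.1,0],"roll":0},{"slide":[2.9,-0.1,0],"roll":0}]';python3 -c "
from h import *
go(-.083,.035,.082)"
```

```text
time: 5.5
ee_pos: [0.5274, 0.1204, 0.0831]
eef_rot: [0.708, 0.024, -0.705, 0.024]
ft_force: [-0.1, -0.8, -0.0]
width: 0.0009
t 5.5 case [-0.0821  0.0339  0.0831] slide cm [ 0.11 -0.11  0.09] roll -0.5 F [-0.1 -0.8 -0. ] w 0.001 tilt -1.0
```

```bash
python3 -m jog '[{"slide":[0,0.1,-0.7],"roll":0},{"slide":[0,0.3,-1.1],"roll":0},{"slide":[0,0.5,-1.5],"roll":0},{"slide":[0,0.8,-1.9],"roll":0},{"slide":[0,1.1,-2.2],"roll":0}]';python3 -c "
from h import *
go(-.087+.0317,.0148,.082)"
```

```text
time: 5.92
ee_pos: [0.5468, 0.1091, 0.0821]
eef_rot: [-0.705, -0.022, 0.708, -0.025]
ft_force: [-19.4, -4.3, 6.4]
width: 0.0005
t 5.9167 case [-0.0636  0.0212  0.0821] slide cm [ 0.01  0.63 -0.83] roll -0.6 F [-19.4  -4.3   6.4] w 0.001 tilt -1.0
```

```bash
python3 -c "
from h import *
cv2.imwrite('pics/wrist4.png',r.camera('wrist')[:,:,::-1])
cv2.imwrite('pics/scene4.png',cv2.resize(r.camera('scene')[130:290,190:400,::-1],None,fx=3.7,fy=3.7))
print(r.read_state()['ft_force'],case(r.read_state()['ee_pos']))"
```

```text
[-10.43783247  -2.5351161    1.05273328] [-0.06291205  0.02113161  0.08198681]
```

View pics/scene4.png

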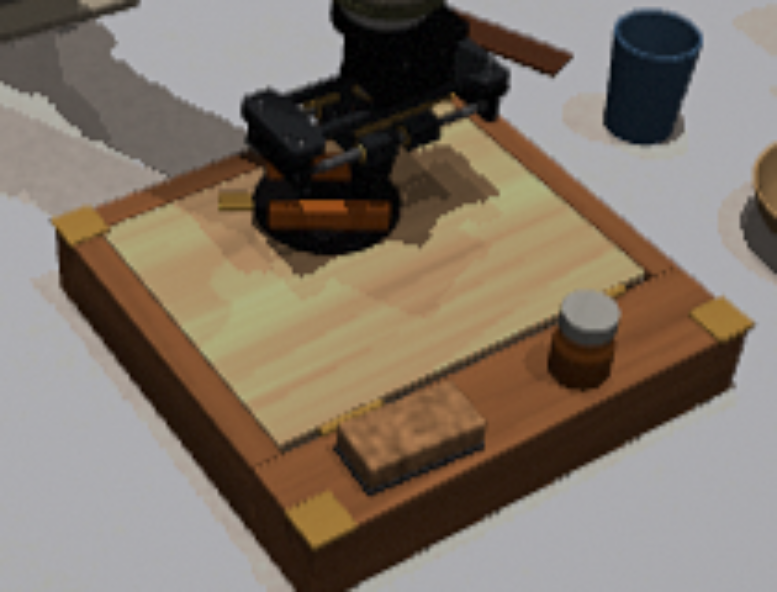

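View pics/wrist4.png

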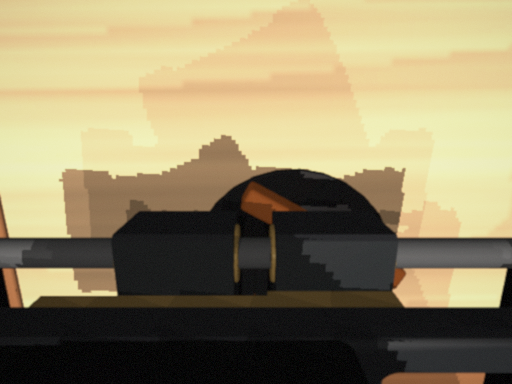

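```bash
python3 -m jog '[{"slide":[0,-0.2,-0.4],"roll":0},{"slide":[0,0.2,-0.7],"roll":0},{"slide":[0,0.6,-0.9],"roll":0},{"slide":[0,1.0,-1.1],"roll":0},{"slide":[0,1.4,-1.2],"roll":0}]';python3 -c "
from h import *
go(-.087+.036,-.003,.082)
cv2.imwrite('pics/scene5.png',cv2.resize(r.camera('scene')[130:290,190:400,::-1],None,fx=3.7,fy=3.7))"
```

```text
time: 6.43
ee_pos: [0.558, 0.0962, 0.0808]
eef_rot: [-0.703, -0.023, 0.71, -0.024]
ft_force: [-9.3, 2.5, -1.1]
width: 0.0006
t 6.4333 case [-0.0534  0.0075  0.0808] slide cm [-0.12  1.05 -0.25] roll -0.5 F [-9.3  2.5 -1.1] w 0.001 tilt -1.0
```

View pics/scene5.png

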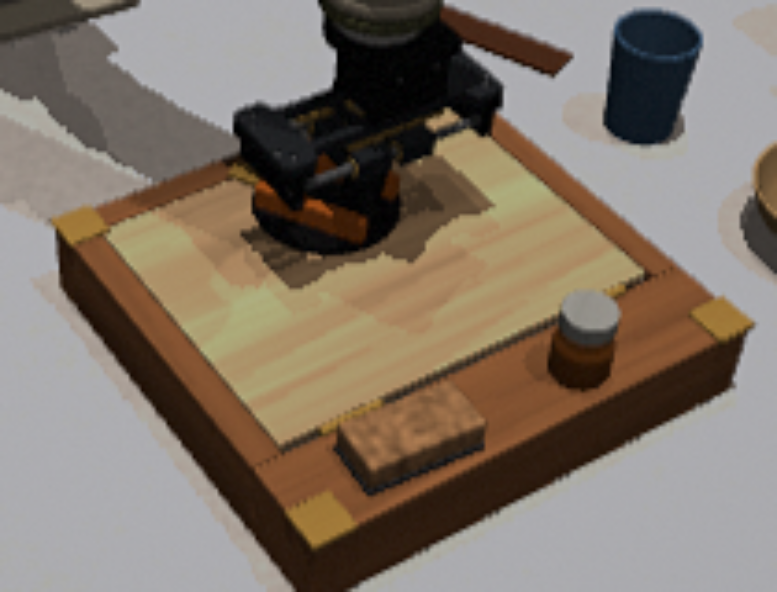

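```bash
python3 -m jog '[{"slide":[-0.1,0.4,-0.2],"roll":0},{"slide":[-0.1,0.8,-0.3],"roll":0},{"slide":[-0.1,1.2,-0.3],"roll":0},{"slide":[-0.1,1.5,-0.3],"roll":0},{"slide":[-0.1,1.8,-0.2],"roll":0}]';python3 -c "
from h import *
go(-.087+.036,-.012,.082)
cv2.imwrite('pics/scene6.png',cv2.resize(r.camera('scene')[130:290,190:400,::-1],None,fx=3.7,fy=3.7))"
```

```text
time: 6.9
ee_pos: [0.5611, 0.0786, 0.0816]
eef_rot: [-0.703, -0.023, 0.71, -0.024]
ft_force: [-3.9, 4.6, -1.5]
width: 0.0007
t 6.9 case [-0.0517 -0.0103  0.0816] slide cm [-0.04  0.17 -0.07] roll -0.5 F [-3.9  4.6 -1.5] w 0.001 tilt -0.9999
```

View pics/scene6.png

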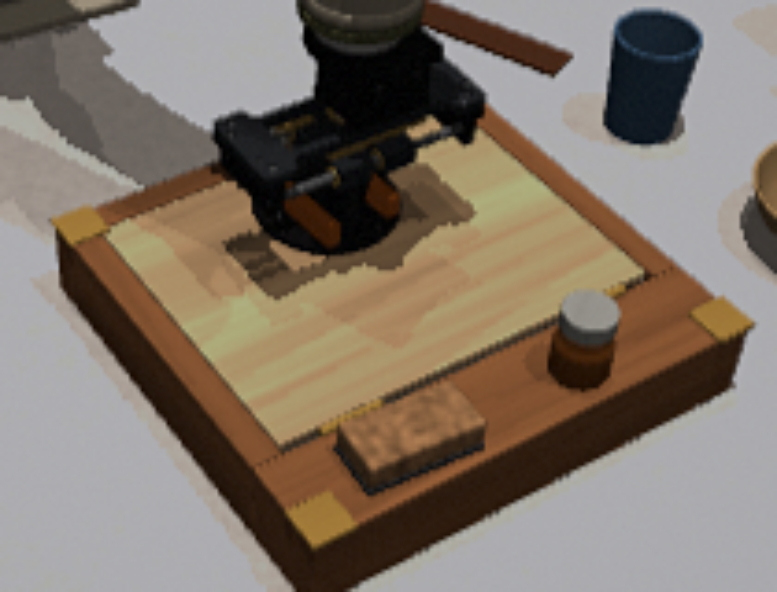

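```bash
python3 -m jog '[{"slide":[0,0.2,0],"roll":0},{"slide":[0,0.4,0],"roll":0},{"slide":[0,0.6,0],"roll":0},{"slide":[0,0.7,0],"roll":0}]';python3 -c "
from h import *
go(-.087+.036,-.012,.082)"
```

```text
time: 7.28
ee_pos: [0.5607, 0.0748, 0.0816]
eef_rot: [-0.702, -0.026, 0.711, -0.023]
ft_force: [-5.0, 14.7, -1.9]
width: 0.0005
t 7.2833 case [-0.0523 -0.0141  0.0816] slide cm [-0.04 -0.21 -0.13] roll -0.4 F [-5.  14.7 -1.9] w 0.0 tilt -0.9999
```

```bash
python3 -m jog '[{"slide":[0,0.3,0],"roll":0},{"slide":[0,0.6,0],"roll":0},{"slide":[0,0.8,0],"roll":0}]';python3 -c "
from h import *
go(-.087+.036,-.012,.082)
cv2.imwrite('pics/wrist7.png',r.camera('wrist')[:,:,::-1])
cv2.imwrite('pics/scene7.png',cv2.resize(r.camera('scene')[130:290,190:400,::-1],None,fx=3.7,fy=3.7))"
```

```text
time: 7.53
ee_pos: [0.5605, 0.0745, 0.0817]
eef_rot: [-0.702, -0.031, 0.711, -0.022]
ft_force: [-4.1, 28.0, -6.0]
width: 0.0004
t 7.5333 case [-0.0525 -0.0144  0.0817] slide cm [-0.03 -0.24 -0.15] roll -0.1 F [-4.1 28.  -6. ] w 0.0 tilt -0.9998
```

View pics/scene7.png

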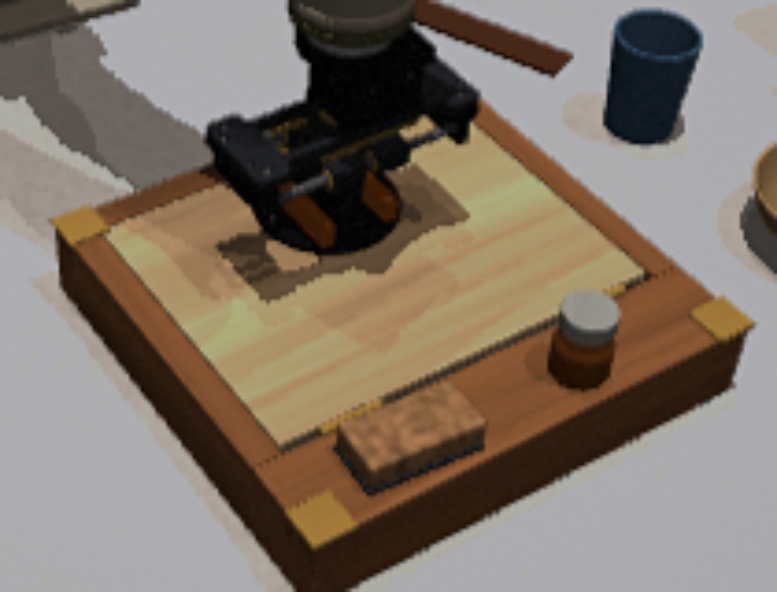

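```bash
python3 -m jog '[{"slide":[0,-0.4,0],"roll":0},{"slide":[0,-0.6,0],"roll":0},{"slide":[0,-0.6,0],"roll":0}]'; python3 -m jog '[{"slide":[-1,0,0],"roll":0},{"slide":[-3,0,0],"roll":0},{"slide":[-6,0,0],"roll":0},{"slide":[-9,0,0],"roll":0},{"slide":[-12,0,0],"roll":0}]'; python3 -m jog '[{"slide":[0,-3.8,0.8],"roll":0},{"slide":[0,-7.6,1.6],"roll":0},{"slide":[0,-11.4,2.4],"roll":0},{"slide":[0,-15.2,3.2],"roll":0},{"slide":[0,-19,4],"roll":0}]'
python3 - <<'E'
from h import *
a=r.camera("top");b=r.camera("scene")
cv2.imwrite("pics/top8.png",cv2.resize(a[115:250,160:305,::-1],None,fx=4.4,fy=4.4,interpolation=cv2.INTER_CUBIC))
cv2.imwrite("pics/scene8.png",cv2.resize(b[130:290,190:400,::-1],None,fx=3.7,fy=3.7,interpolation=cv2.INTER_CUBIC))
cv2.imwrite("pics/scene8f.png",b[:,:,::-1])
E
```

```text
time: 7.88
ee_pos: [0.5606, 0.0807, 0.082]
eef_rot: [-0.703, -0.031, 0.711, -0.022]
ft_force: [-1.0, -1.5, 0.3]
width: 0.0004
time: 8.3
ee_pos: [0.5622, 0.0781, 0.2044]
eef_rot: [-0.703, -0.03, 0.71, -0.022]
ft_force: [0.7, -0.2, -0.5]
width: 0.0002
time: 8.72
ee_pos: [0.5085, 0.2651, 0.2085]
eef_rot: [-0.703, -0.029, 0.71, -0.021]
ft_force: [0.6, 0.3, 0.4]
width: 0.0007
```

View pics/scene8.png

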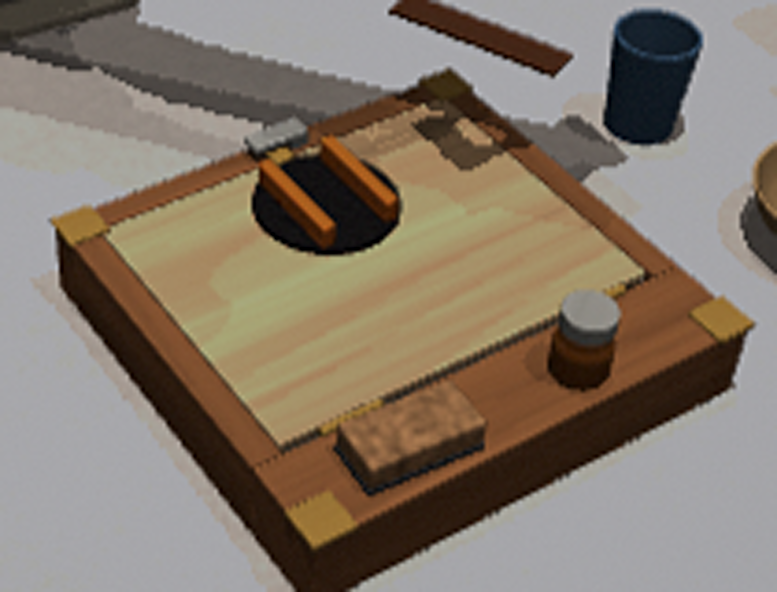

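View pics/top8.png

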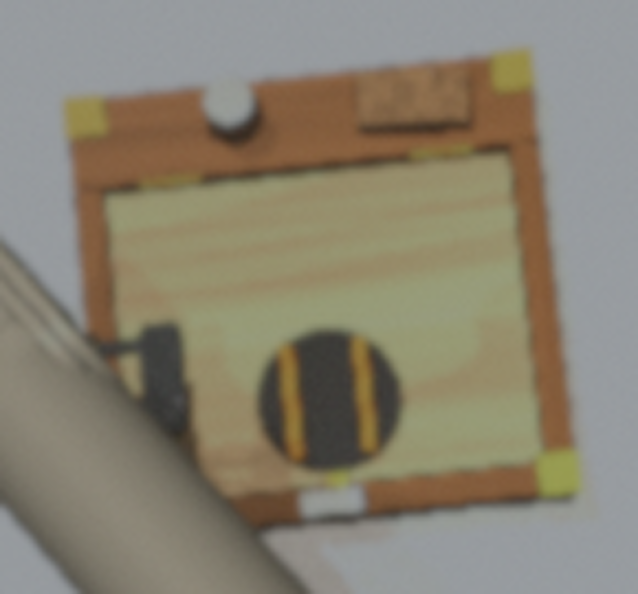

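View pics/scene8f.png

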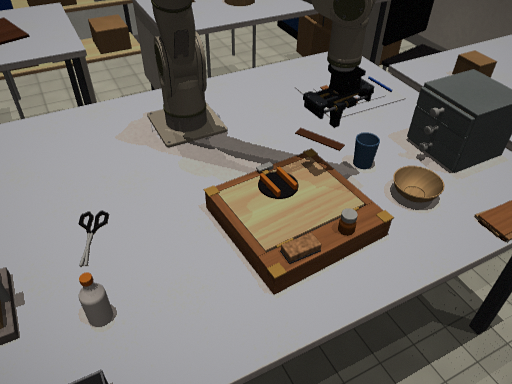

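The scene and top crops show the panel flush, the ribs along the case's x, and the tongue entering under the keeper (top crop about 337,480). I'll measure the cam angle.

Run:
```python
from h import *
for n,f,x0,y0,fn in (("top",4.4,160,115,"top8"),("scene",3.7,190,130,"scene8")):
    im=cv2.imread(f"pics/{fn}.png");h=cv2.cvtColor(im,cv2.COLOR_BGR2HSV)
    m=cv2.inRange(h,(5,150,90),(24,255,255)); 
    k=np.zeros_like(m)
    x1,x2,y1,y2=(262,400,335,468) if n=="top" else (255,402,130,252)
    k[y1:y2,x1:x2]=m[y1:y2,x1:x2]
    for c_ in cv2.findContours(k,0,1)[0]:
        if cv2.contourArea(c_)<400: continue
        vx,vy,cx,cy=cv2.fitLine(c_,2,0,.01,.01).ravel()
        P=[case(plane(n,((cx+s*vx*35+.5)/f-.5+x0,(cy+s*vy*35+.5)/f-.5+y0),.093)) for s in(-1,1)]
        d=P[1]-P[0]; a=np.degrees(np.arctan2(d[1],d[0]))
        print(n,cv2.contourArea(c_),"axis vs case x deg",round((a+90)%180-90,1),((P[0]+P[1])/2).round(3))
```

```text
top 1174.0 axis vs case x deg -0.5 [-0.089  0.029  0.093]
top 899.5 axis vs case x deg -0.3 [-0.091 -0.028  0.093]
scene 1553.5 axis vs case x deg -6.6 [-0.101 -0.026  0.093]
scene 1336.5 axis vs case x deg 5.4 [-0.102  0.025  0.093]
```

```bash
python3 -m jog '[{"slide":[0,0,0],"roll":0},{"slide":[0,0,0],"roll":0}]'; python3 -c "
from bench import r
print(r.close_job())"
```

```text
time: 8.98
ee_pos: [0.5057, 0.2711, 0.2098]
eef_rot: [-0.703, -0.035, 0.71, -0.024]
ft_force: [-0.6, -0.1, 0.3]
width: 0.0003
the job is handed in; nothing more can be done
None
```

The panel is shut and the cam is turned to its stop, with the brass tongue under the keeper. I handed the job in at about 9 s, well under the 51 s limit.

- **Panel:** I pressed it down at the bare spot until it met the hard stop at about 30 N. The camera views then showed its edges level with the rim.
- **Cam:** I swept the shut fingertips clockwise in the slot until the cam stopped moving at about 28 N. I then backed off the rib and lifted clear.
- **Last checks:** In the top view the ribs lie within about 0.5° of the case's x axis. The scene view gave −6.6° and +5.4° for the two ribs, which average −0.6°; that mask probably took in the sides of the ribs. The tongue enters under the keeper in both views. The bystanders in view look unmoved, judged by eye, and the arm was clear and touching nothing.

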